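# Level the bench scale and weigh a sample box

### The arm

A 6-joint arm with a two-finger parallel gripper is mounted at the origin on a cart in front of the work surface, level with it; the furniture and walls round the work are solid. World frame = base frame: x ahead of the robot, y to its left, z up, the work surface at z = 0. Lengths are in mm, angles in degrees, forces in N, time in s.
With the tool pointing down it reaches from about 350 to 925 mm from the base axis. Payload 6.4 kg.
Tool frame: the origin (TCP) lies midway between the tips of the shut fingers; the grasp point (between the pads) lies 19 mm behind it; z points along the fingers, y is the line along which they close (so a half turn about z gives the same grasp; the last joint's range is limited). The gripper opens to 94 mm and grips with 3 to 60 N. Pads are 16 mm wide; open, the fingers measure 119 mm over their backs; the gripper's body (75 mm by 177 mm) begins 78 mm behind the grasp point.
Start: joints at [-77.584, 14.043, 89.255, -0, 76.702, -9.975], TCP at [247.609, -601.002, 205.455] pointing down, gripper open.
Joint ranges: [-179.41, 179.41], [-58.25, 129.5], [7.25, 145.43], [-54.29, 234.29], [11.92, 165.04], [-157.13, 157.13]. Speed limits (degrees/s): [147.25, 147.25, 180, 180, 180, 180].

### API

Orientations are given as [roll, pitch, yaw] about the fixed x, y, z axes, in that order (R = Rz(yaw) Ry(pitch) Rx(roll)).
In Python, from station import get_obs, get_image, camera_params, sign_off gives the robot as it stands. The module is installed in compiled form; this text tells all that it offers.
- The arm moves only by the tool play_rows, never from a script. Its argument "deltas" is a list of rows, each a list of 6 numbers: the shift along the tool's x, y, z in cm, then the turn, a rotation vector about the tool's x, y, z in units of 6 degrees (1.0 is 6 degrees). In form: [[tx, ty, tz, rx, ry, rz], ...]. A call has 1 to 20 rows; each row shifts and turns the commanded pose from where the row before left it, along the tool's axes as they then stand; what a row does not reach is not made up. A row lasts 1/8 s, in which the tool goes at most 62.5 mm and 10.7 degrees, less where a joint would pass 70% of its speed; a pose out of reach is approached as far as the arm can. A call with a gripper value outside its range is refused whole. "jaw" is the finger opening in cm, from 0 to 9.4, set as the call begins (left out, the last holds). The fingers move at their own pace and stop on an object; "grip_force" is the grip in N (left out, the last holds). Time passes only in rows, so rows that do not move let the fingers close. It gives the time, the measured TCP pose, the force, the opening and the grip force at its end, in the units of the state.
- get_obs(): the state, without advancing time (a new reading comes with each control period).
- get_image(name): name is "side" or "top" or "wrist"; returns (picture, depth): 384x512x3 uint8, blue, green, red; 384x512 float32, mm along the optical axis (not along the pixel's ray), 0 where there is no reading.
- camera_params(name): a dict with "fx", "fy", "cx", "cy" (pixels), "R" (3x3) and "t" (3): a world point X has camera coordinates R X + t. Camera axes: x right, y down, z forward; pixel columns grow to the right and rows downward; lengths in mm; the calibration is good to about 2 mm. A picture is of the moment at which its call begins: read the wrist's pose just before it. camera_params takes no time and is no camera call; for the wrist camera it gives the pose at the moment of the call.
- sign_off(): hands the job in; it is judged then, once.
The state is a dict: "t": time; "joints": joint angles; "joint_velocities": joint speeds; "joint_torque": joint torques, N m; "tcp_pos": TCP position; "tool_rot": TCP orientation; "ft_force": force on the tool from outside, world axes, zero at the start; "moment": the same for the moment, N m; "finger_gap": finger opening in mm; "grip_force": force on a finger pad.
Only numpy, scipy, OpenCV 4.12 (cv2) and the standard library are available. Lean on these libraries where they do the work, as an engineer would, in place of code of your own. Each camera call takes 0.05 s, during which the arm holds its last target. There are 200 camera calls.

### The job

Level the weighing platform by turning its two black foot screws until the bubble in each of its two vials lies between the vial's black lines, and let go of the screws. Only then set the small brown cardboard box gently, flat and right way up, in the middle of the round metal pan and leave it there, with both bubbles still between their lines. Leave the jar, the stamp and the bottle standing where they are.

Things in the scene. Friction and masses are not known exactly. Their poses are not given: they have to be found in the camera images.
- scale: weighing platform, fixed to the bench: grey three-armed plate, top 26 mm above the bench (1 mm up or down with the tilt), under a round pan. Origin on the bench under the pan's centre, z up. Feet 115 mm from the origin: a plain fixed one at -x, screw a at (57.5, 99.6) mm, screw b at (57.5, -99.6) mm; vial a lies at (-43, 74), vial b at (-43, -74). A flat black readout, 30 mm high, at (82, 0).
- knob_a (a point): mid-height of the black round knob of screw a, on its vertical axis, 54.5 mm above the bench; 32 mm across, from 40 to 67 mm high, white line on top. Turns 1 rad or more past level either way, friction 0.05 N m, stays where left, never rises. Clockwise from above lifts its corner, so bubble a moves 8 mm per rad along vial a towards this knob; anticlockwise, away. Vial b does not feel it.
- knob_b (a point): the same for screw b: same knob, size, friction and action; clockwise from above moves bubble b 8 mm per rad along vial b towards knob b, and vial a does not feel it. Each screw starts 0.7 to 1.35 rad from level, one way or the other.
- pan (a point): centre of the top face of the round grey metal pan, 130 mm across, 6 mm thick, top 46 mm above the bench.
- carton: small brown cardboard box, loose on the bench, 52 x 79 x 36 mm (x, y, z), about 0.09 kg; origin at the centre of its underside, z up. It is gripped across its 52 mm width.
- jar: bystander: jar with green lid, 59 mm across, 70 mm high, standing on the bench; origin at the centre of its underside.
- stamp: bystander: wooden hand stamp, foot 29 x 55 mm, 84 mm high, standing on the bench; origin at the centre of its underside.
- bottle: bystander: small dark bottle with red cap, 43 mm across, 105 mm high, standing on the bench; origin at the centre of its underside.
- vial_a (a point): centre of tubular bubble vial a, 33 mm above the bench: yellow-green, 58 mm long in a black frame 66 x 20 mm, lying along the line from the plain foot to screw a, with two black cross lines 9 mm to either side of its centre.
- bubble_a (a point): centre of the pale bubble in vial a, 12 mm long, 9 mm wide; it slides along the vial and at level lies at the vial's centre.
- vial_b (a point): centre of tubular bubble vial b, 33 mm above the bench: yellow-green, 58 mm long in a black frame 66 x 20 mm, lying along the line from the plain foot to screw b, with two black cross lines 9 mm to either side of its centre.
- bubble_b (a point): centre of the pale bubble in vial b, 12 mm long, 9 mm wide; it slides along the vial and at level lies at the vial's centre.
Things that resemble listed ones, but are neither listed nor needed, are in the scene too. Of the things like the carton, leave any that is orange or pink; of the rest the smaller one is meant.

How it is judged:
By the outcome, as a careful person would: the job done as asked, in the order asked, and still so for the second after the job is handed in, with the robot touching nothing.
It also fails if it takes over 61 s, if anything falls off the work surface, if the arm or the gripper's body presses on something with over 40 N, if the wrist force passes 120 N, or if a joint passes its speed limit or range.

## Working session

There is one attempt and no reset: what is moved stays moved. The work goes in short steps, Python scripts to look and compute and a tool call to move; the robot and the scene stay as the last step left them, time stands still between calls to the robot, and variables do not carry over. Pictures are saved under pics/ and viewed, at most 10 in all, crops included, and the job is handed in when it is done.

Besides the shell and the picture viewer there is one more tool, called as name([rows], argument=value, ...), one row to a line, values as JSON. play_rows: Moves the arm, as the interface text tells. Its arguments: {"type":"object","properties":{"deltas":{"type":"array"},"jaw":{"type":"number"},"grip_force":{"type":"number"}},"required":["deltas"]}

```bash
mkdir -p pics; cat > h.py <<'E'
import numpy as np, cv2
from station import *
def px2w(c,u,v,z=None,d=None):
    R=np.array(c["R"]);t=np.array(c["t"]).ravel()
    r=R.T@np.array([(u-c["cx"])/c["fx"],(v-c["cy"])/c["fy"],1.]);o=-R.T@t
    return o+r*(d if d is not None else (z-o[2])/r[2])
def w2px(c,X):
    p=np.array(c["R"])@np.array(X,float)+np.array(c["t"]).ravel()
    return c["fx"]*p[0]/p[2]+c["cx"],c["fy"]*p[1]/p[2]+c["cy"]
E
python3 - <<'E'
from h import *
for n in ["top","side"]:
    im,d=get_image(n); np.savez(n,im=im,d=d); cv2.imwrite(f"pics/{n}0.png",cv2.resize(im,(800,600),interpolation=cv2.INTER_CUBIC))
    c=camera_params(n); print(n,c)
print(get_obs())
E
```

```text
top {'fx': 406.036904319426, 'fy': 406.036904319426, 'cx': 253.05850946427603, 'cy': 186.92582388703934, 'R': array([[-0.01436796, -0.99962498, -0.02331205],
       [-0.99466924,  0.01666987, -0.10176055],
       [ 0.102111  ,  0.02172569, -0.99453574]]), 't': array([  10.91387485,  569.42211894, 1361.01978705])}
side {'fx': 360.1067623200907, 'fy': 360.1067623200907, 'cx': 254.30568027606003, 'cy': 191.1252226605397, 'R': array([[ 0.99967641,  0.01654161,  0.01932461],
       [ 0.02459097, -0.43408955, -0.90053404],
       [-0.00650767,  0.90071785, -0.43435586]]), 't': array([-528.5368021 ,   40.78173124, 1094.77860247])}
{'t': 0.1, 'joints': array([-7.75841363e+01,  1.40800595e+01,  8.93164933e+01, -4.02543402e-04,
        7.67025237e+01, -9.97160285e+00]), 'joint_velocities': array([-0.02317051, -0.09828828, -0.11482046,  0.01514186,  0.05115022,
        0.01221974]), 'joint_torque': array([ 8.81997003e-04, -4.16915524e+01, -3.15525770e+01,  6.86804345e-02,
        3.09779285e-02, -5.34059734e-05]), 'tcp_pos': array([ 247.48855721, -600.46028314,  204.46965569]), 'tool_rot': array([-1.79902352e+02, -1.67704034e-02,  2.23875452e+01]), 'ft_force': array([-0.22223386,  0.55188677, -0.86422221]), 'moment': array([0.00200335, 0.00454338, 0.00901606]), 'grip_force': 0.0, 'finger_gap': 94.01939548856869}
```

View pics/top0.png

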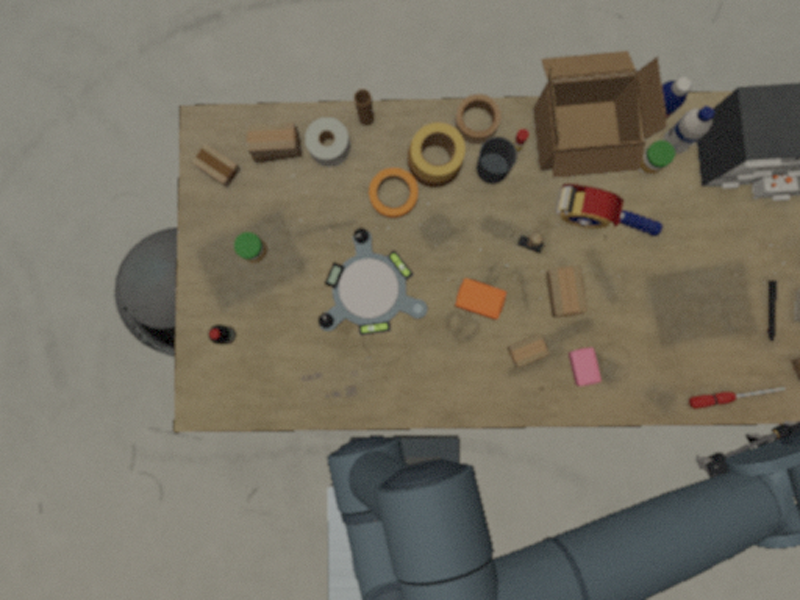

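View pics/side0.png

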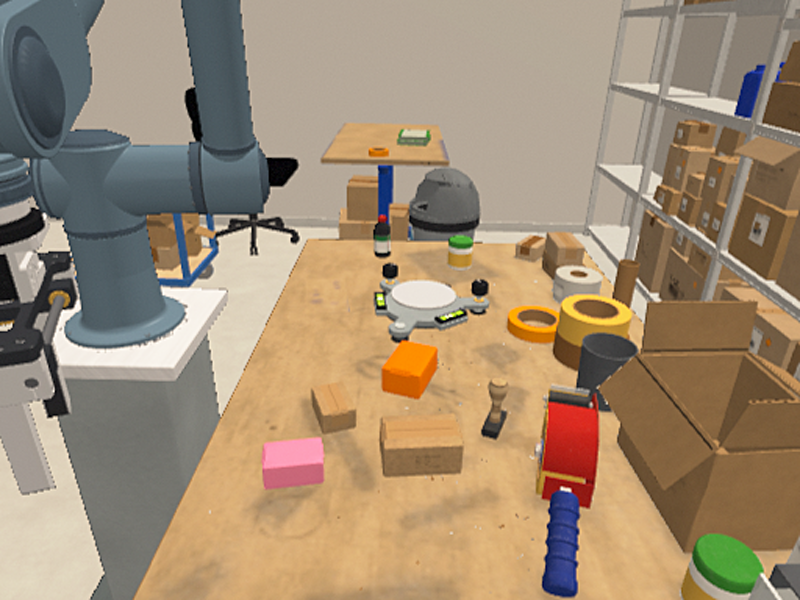

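The top view (800x600) shows the pan at (368,288), knob a at (326,321), knob b at (361,236), the plain foot at (418,310) and the small brown carton at (528,351). The larger brown box is at (565,290), the stamp at (530,242), the jar at (248,246) and the bottle at (220,334).

```bash
python3 - <<'E'
from h import *
c=camera_params("top"); f=np.load("top.npz"); d=f["d"]
s=.64
for n,u,v,z in [("pan",368,288,46),("ka",326,320,67),("kb",361,236,67),("foot",418,310,26),("carton",528,351,36),("big",565,290,50),("orange",481,298,50),("jar",248,246,70),("bottle",219,334,105),("stamp",530,242,40),("va",375,328,33),("vb",400,265,33)]:
    dd=d[int(v*s),int(u*s)]
    print(n,px2w(c,u*s,v*s,z=z).round(0),px2w(c,u*s,v*s,d=dd).round(0))
w=camera_params("wrist"); o=get_obs()
from scipy.spatial.transform import Rotation as Ro
Rt=Ro.from_euler("xyz",o["tool_rot"],degrees=True).as_matrix()
C=-w["R"].T@w["t"]; print("cam in tool",Rt.T@(C-o["tcp_pos"])); print((w["R"]@Rt).round(3),w["fx"],w["cx"],w["cy"])
E
```

```text
pan [578.  61.  46.] [578.  61.  43.]
ka [508. 150.  67.] [509. 151.  61.]
kb [688.  74.  67.] [688.  74.  67.]
foot [530. -47.  26.] [529. -47.  33.]
carton [ 437. -281.   36.] [ 437. -281.   36.]
big [ 566. -362.   50.] [ 566. -362.   51.]
orange [ 551. -182.   50.] [ 552. -182.   49.]
jar [670. 317.  70.] [670. 317.  72.]
bottle [481. 367. 105.] [481. 367. 105.]
stamp [ 673. -293.   40.] [ 674. -294.   35.]
va [491.  47.  33.] [491.  47.  39.]
vb [629.  -9.  33.] [629.  -9.  33.]
cam in tool [  83.06492498   -0.91848546 -179.19504925]
[[-0.001  1.    -0.   ]
 [-0.959 -0.001 -0.284]
 [-0.284 -0.     0.959]] 312.124157398476 251.50545358978786 195.6439184378238
```

play_rows([
  [0,0,0,0,0,-1.45],
  [0,0,0,0,0,-1.45],
  [0,0,0,0,0,-1.45],
  [0,0,0,0,0,-1.45],
  [0,0,0,0,0,-1.45],
  [4.7,0.23,0.39,0,0,0],
  [4.7,0.23,0.39,0,0,0],
  [4.7,0.23,0.39,0,0,0],
  [4.7,0.23,0.39,0,0,0],
  [4.7,0.23,0.39,0,0,0],
  [4.7,0.23,0.39,0,0,0],
  [4.7,0.23,0.39,0,0,0],
  [4.7,0.23,0.39,0,0,0],
  [4.7,0.23,0.39,0,0,0],
  [4.7,0.23,0.39,0,0,0],
  [4.7,0.23,0.39,0,0,0],
  [4.7,0.23,0.39,0,0,0],
  [4.7,0.23,0.39,0,0,0],
  [4.7,0.23,0.39,0,0,0],
  [0,0,0,0,0,0],
], jaw=9.4)

```text
t: 2.6
tcp_pos: [545.9, -11.1, 150.1]
tool_rot: [-179.9, 0.0, 66.1]
ft_force: [-0.2, 0.2, -0.6]
finger_gap: 94.0
grip_force: 0.0
```

```bash
python3 - <<'E'
from h import *
o=get_obs(); print(o["t"],o["tcp_pos"],o["tool_rot"],o["joints"])
c=camera_params("wrist"); im,d=get_image("wrist"); np.savez("w1",im=im,d=d,**{k:np.array(v) for k,v in c.items()})
cv2.imwrite("pics/w1.png",cv2.resize(im,(800,600),interpolation=cv2.INTER_CUBIC))
E
```

```text
2.6 [545.89554436 -11.13866224 150.05957484] [-1.79917401e+02  6.86498372e-03  6.61316914e+01] [-1.30746354e+01  3.50908987e+00  1.07127373e+02  9.31821591e-03
  6.94459603e+01  1.07904004e+01]
```

View pics/w1.png

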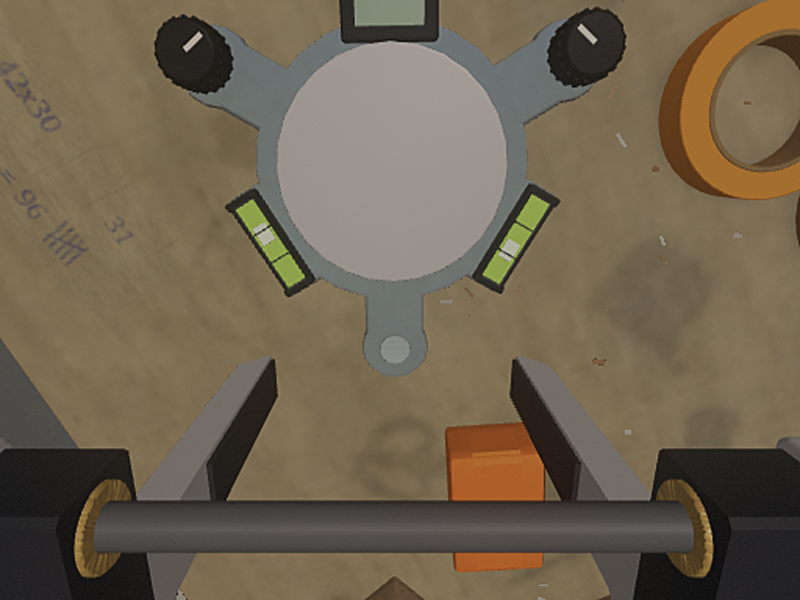

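The wrist view shows knob a at (190,50), knob b at (590,45) and the pan at (392,160). Bubble a is at (264,233), shifted towards its knob. Bubble b is at (510,246), shifted towards the plain foot. Next I'll measure these.

```bash
cat >> h.py <<'E'
def measure(im,c,verbose=True):
    hsv=cv2.cvtColor(im,cv2.COLOR_BGR2HSV); S,V=hsv[...,1],hsv[...,2]
    g=((hsv[...,0]>25)&(hsv[...,0]<50)&(S>110)&(V>90)).astype(np.uint8)
    g=cv2.morphologyEx(g,cv2.MORPH_CLOSE,np.ones((15,15)))
    n,l,st,ce=cv2.connectedComponentsWithStats(g)
    out=[]
    for i in [i for i in range(1,n) if st[i,4]>250]:
        m=(cv2.erode((l==i).astype(np.uint8),np.ones((3,3)))>0)
        w=np.clip((130.-S)/60,0,1)*(V>160)*m
        ys,xs=np.nonzero(w>0.2)
        ww=w[ys,xs]; 
        (cx,cy),sz,a=cv2.minAreaRect(np.argwhere(l==i)[:,::-1].astype(np.float32))
        P=px2w(c,cx,cy,z=33); B=px2w(c,(xs*ww).sum()/ww.sum(),(ys*ww).sum()/ww.sum(),z=33) if len(xs) else P*np.nan
        cor=np.array([px2w(c,*q,z=33) for q in cv2.boxPoints(((cx,cy),sz,a))])
        out.append((P,B,sz,len(xs))); 
        if verbose: print("vial",P.round(1),"bubble",B.round(1),"px",(round(cx),round(cy)),"size",np.round(sz),len(xs),"L",np.linalg.norm(cor[0]-cor[1]).round(1),np.linalg.norm(cor[1]-cor[2]).round(1))
    return out
E
python3 - <<'E'
from h import *
f=np.load("w1.npz"); c={k:f[k] for k in ["R","t","fx","fy","cx","cy"]}; im=f["im"]; d=f["d"]
vs=measure(im,c)
# pan by depth: world height map
h,w=d.shape; u,v=np.meshgrid(np.arange(w),np.arange(h))
X=np.stack([(u-c["cx"])/c["fx"]*d,(v-c["cy"])/c["fy"]*d,d],-1); W=(X-c["t"].ravel())@c["R"]
def near(cen,r,zl,zh):
    m=(d>0)&(np.hypot(W[...,0]-cen[0],W[...,1]-cen[1])<r)&(W[...,2]>zl)&(W[...,2]<zh); return W[m]
for n,cen,r,zl,zh in [("pan",(578,61),80,40,52),("ka",(508,150),35,62,72),("kb",(688,74),35,62,72)]:
    p=near(cen,r,zl,zh); (x,y),rr=cv2.minEnclosingCircle(p[:,:2].astype(np.float32)); print(n,x.__round__(1),y.__round__(1),rr.__round__(1),p.mean(0).round(1),len(p))
E
```

```text
vial [628.6  -5.7  33. ] bubble [623.  -10.1  33. ] px (330, 153) size [13. 61.] 101 L 55.8 12.8
vial [490.8  52.5  33. ] bubble [490.   59.1  33. ] px (173, 155) size [61. 13.] 109 L 13.0 56.1
pan 576.5 62.5 64.9 [577.7  65.4  45.9] 17720
ka 507.4 154.1 16.9 [508.1 153.3  66.5] 1524
kb 690.2 76.6 16.9 [689.1  76.5  66.3] 1534
```

play_rows([
  [3.38,-2.55,0,0,0,0],
  [3.38,-2.55,0,0,0,0],
  [3.38,-2.55,0,0,0,0],
  [3.38,-2.55,0,0,0,0],
  [0,0,3.0,0,0,0],
  [0,0,3.0,0,0,0],
  [0,0,3.0,0,0,0],
  [0,0,2.2,0,0,0],
  [0,0,0,0,0,0],
], jaw=6.0)

```text
t: 3.78
tcp_pos: [506.2, 150.2, 37.2]
tool_rot: [-179.8, 0.1, 65.8]
ft_force: [0.1, 0.3, -0.6]
finger_gap: 60.1
grip_force: 0.0
```

play_rows([
  [0,0,0,0,0,0],
  [0,0,0,0,0,0],
  [0,0,0,0,0,0],
  [0,0,0,0,0,0],
], jaw=2.0, grip_force=12)

```text
t: 4.28
tcp_pos: [506.9, 152.2, 39.6]
tool_rot: [-179.8, 0.0, 65.9]
ft_force: [-4.5, 2.2, 6.9]
finger_gap: 31.2
grip_force: 12.0
```

play_rows([
  [0.15,0,0,0,0,0],
  [0,0,0,0,0,-1.32],
  [0,0,0,0,0,-1.32],
  [0,0,0,0,0,-1.32],
  [0,0,0,0,0,-1.32],
  [0,0,0,0,0,-1.32],
  [0,0,0,0,0,-1.32],
  [0,0,0,0,0,0],
  [0,0,0,0,0,0],
])

```text
t: 5.4
tcp_pos: [507.9, 152.4, 39.6]
tool_rot: [-179.9, 0.0, 113.5]
ft_force: [-4.5, -1.8, 6.1]
finger_gap: 31.5
grip_force: 12.0
```

play_rows([
  [0,0,0,0,0,0],
  [0,0,0,0,0,0],
  [0,0,0,0,0,0],
  [0,0,-3.0,0,0,0],
  [0,0,-4.0,0,0,0],
  [0,0,0,0,0,0],
  [0,0,0,0,0,0],
], jaw=6.0)

```text
t: 6.28
tcp_pos: [508.0, 152.9, 108.1]
tool_rot: [-179.9, -0.0, 113.4]
ft_force: [-0.8, -0.2, -0.6]
finger_gap: 60.2
grip_force: 0.0
```

play_rows([
  [-2.84,2.73,0,0,0,0],
  [-2.84,2.73,0,0,0,0],
  [-2.84,2.73,0,0,0,0],
  [-2.84,2.73,0,0,0,0],
  [-2.84,2.73,0,0,0,0],
  [0,0,0,0,0,0],
  [0,0,3.0,0,0,0],
  [0,0,3.0,0,0,0],
  [0,0,0.9,0,0,0],
  [0,0,0,0,0,0],
  [0,0,0,0,0,0],
])

```text
t: 7.65
tcp_pos: [691.0, 77.0, 41.4]
tool_rot: [179.9, 0.1, 113.4]
ft_force: [-0.3, -1.3, 0.5]
finger_gap: 59.9
grip_force: 0.0
```

play_rows([
  [0,0,0,0,0,0],
  [0,0,0,0,0,0],
  [0,0,0,0,0,0],
  [0,0,0,0,0,0],
], jaw=2.0)

```text
t: 8.15
tcp_pos: [690.4, 76.8, 40.1]
tool_rot: [180.0, 0.0, 113.4]
ft_force: [0.1, -0.1, 1.3]
finger_gap: 31.5
grip_force: 12.0
```

play_rows([
  [0,0,0,0,0,1.42],
  [0,0,0,0,0,1.42],
  [0,0,0,0,0,1.42],
  [0,0,0,0,0,1.42],
  [0,0,0,0,0,1.42],
  [0,0,0,0,0,1.42],
  [0,0,0,0,0,0],
  [0,0,0,0,0,0],
])

```text
t: 9.15
tcp_pos: [691.2, 76.8, 40.2]
tool_rot: [179.9, -0.1, 62.4]
ft_force: [5.8, 0.6, -2.2]
finger_gap: 31.8
grip_force: 12.0
```

play_rows([
  [0,0,0,0,0,0],
  [0,0,0,0,0,0],
  [0,0,0,0,0,0],
  [0,0,-3.0,0,0,0],
  [0,0,-4.0,0,0,0],
  [0,0,0,0,0,0],
  [0,0,0,0,0,0],
], jaw=6.0)

```text
t: 10.02
tcp_pos: [689.4, 76.8, 108.8]
tool_rot: [-179.9, 0.0, 62.3]
ft_force: [-0.9, -0.1, -0.3]
finger_gap: 59.7
grip_force: 0.0
```

play_rows([
  [-2.89,-1.72,-0.82,0,0,-0.6],
  [-2.89,-1.72,-0.82,0,0,0],
  [-2.89,-1.72,-0.82,0,0,0],
  [-2.89,-1.72,-0.82,0,0,0],
  [-2.89,-1.72,-0.82,0,0,0],
  [0,0,0,0,0,0],
  [0,0,0,0,0,0],
])

```text
t: 10.9
tcp_pos: [551.2, -17.9, 149.6]
tool_rot: [-179.9, 0.0, 65.9]
ft_force: [0.1, 0.9, -0.2]
finger_gap: 60.2
grip_force: 0.0
```

```bash
python3 - <<'E'
from h import *
o=get_obs(); print(o["t"],o["tcp_pos"],o["tool_rot"])
c=camera_params("wrist"); im,d=get_image("wrist"); np.savez("w2",im=im,d=d,**{k:np.array(v) for k,v in c.items()})
vs=measure(im,c)
for (P,B,_,_),dr in zip(vs,[(.797,.603),(-.124,.992)]): print((B-P)[:2]@dr)
cv2.imwrite("pics/w2.png",cv2.resize(im[90:210,130:390],(780,360),interpolation=cv2.INTER_CUBIC))
E
```

```text
10.9 [551.1560055  -17.85813693 149.63960681] [-1.79890566e+02  5.86884905e-03  6.58872790e+01]
vial [628.4  -5.7  33. ] bubble [628.4  -6.   33. ] px (322, 148) size [14. 61.] 124 L 55.8 13.0
vial [490.8  52.6  33. ] bubble [490.8  52.8  33. ] px (164, 152) size [62. 14.] 123 L 13.1 56.3
-0.1541954544190305
0.2471686129915513
```

View pics/w2.png

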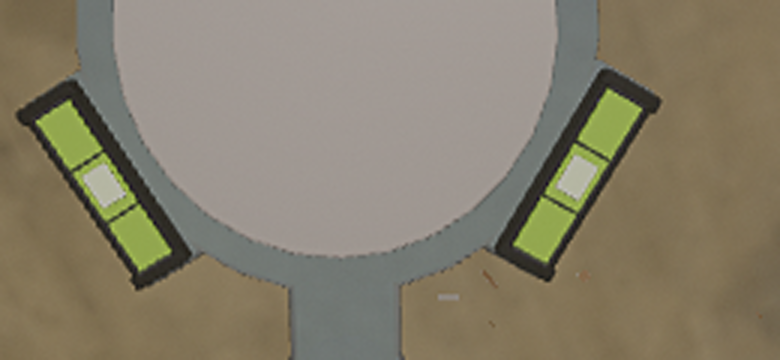

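Crop: both bubbles (103,187) and (577,176) lie centred between their lines. Now the carton.

play_rows([
  [-4.58,0,0,0,0,0],
  [-4.58,0,0,0,0,0],
  [-4.58,0,0,0,0,0],
  [-4.58,0,0,0,0,0],
  [-4.58,0,0,0,0,0],
  [-4.58,0,0,0,0,0],
  [-4.58,0,0,0,0,0],
  [-4.58,0,0,0,0,0],
  [0,0,0,0,0,0],
  [0,0,0,0,0,0],
], jaw=8.5)

```text
t: 12.2
tcp_pos: [402.3, -351.9, 150.2]
tool_rot: [-179.9, -0.1, 65.9]
ft_force: [-0.2, -0.1, 0.4]
finger_gap: 85.1
grip_force: 0.0
```

```bash
python3 - <<'E'
from h import *
o=get_obs(); print(o["t"],o["tcp_pos"],o["tool_rot"],o["joints"])
c=camera_params("wrist"); im,d=get_image("wrist")
h,w=d.shape; u,v=np.meshgrid(np.arange(w),np.arange(h))
X=np.stack([(u-c["cx"])/c["fx"]*d,(v-c["cy"])/c["fy"]*d,d],-1); W=(X-np.array(c["t"]).ravel())@np.array(c["R"])
m=(d>0)&(np.hypot(W[...,0]-437,W[...,1]+281)<60)&(W[...,2]>31)&(W[...,2]<60)
p=W[m]; (cx,cy),sz,a=cv2.minAreaRect(p[:,:2].astype(np.float32)); print(cx,cy,sz,a,p[:,2].mean(),np.percentile(p[:,2],[2,50,98]))
b=cv2.boxPoints(((cx,cy),sz,a)); print(b)
cv2.imwrite("pics/w3.png",cv2.resize(im,(800,600)))
E
```

```text
12.2 [ 402.28646578 -351.87225423  150.17228558] [-1.79937337e+02 -5.84643003e-02  6.59280484e+01] [-5.33486547e+01  1.92537821e+00  1.08760333e+02  2.17433076e-02
  6.93975392e+01 -2.92844009e+01]
436.72418212890625 -281.326416015625 (49.57676696777344, 77.16144561767578) 21.08681297302246 35.32332483009022 [32.59159268 35.39070623 37.4418787 ]
[[ 399.7151  -254.2476 ]
 [ 427.47638 -326.24207]
 [ 473.73328 -308.4052 ]
 [ 445.972   -236.41077]]
```

View pics/w3.png

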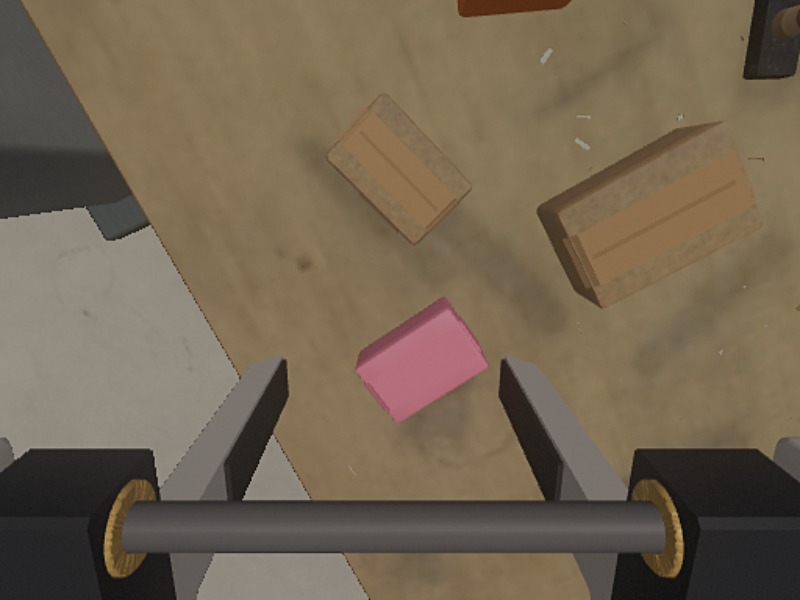

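The picture shows the carton at (400,168), the pink box at (420,360) and the big box at (650,215). The carton fits 50x77 mm at height 36, so it is the right one.

play_rows([
  [0,0,0,0,0,-1.51],
  [0,0,0,0,0,-1.51],
  [0,0,0,0,0,-1.51],
  [0,0,0,0,0,-1.51],
  [0,0,0,0,0,-1.51],
  [2.68,2.88,1.5,0,0,0],
  [2.68,2.88,1.5,0,0,0],
  [0,0,4.0,0,0,0],
  [0,0,0,0,0,0],
  [0,0,0,0,0,0],
])

```text
t: 13.5
tcp_pos: [436.9, -281.9, 82.0]
tool_rot: [180.0, 0.1, 111.2]
ft_force: [0.6, -0.2, 0.4]
finger_gap: 85.2
grip_force: 0.0
```

play_rows([
  [0,0,2.5,0,0,0],
  [0,0,2.5,0,0,0],
  [0,0,1.6,0,0,0],
  [0,0,0.9,0,0,0],
  [0,0,0,0,0,0],
  [0,0,0,0,0,0],
])

```text
t: 14.25
tcp_pos: [436.7, -282.4, 6.7]
tool_rot: [180.0, 0.1, 111.2]
ft_force: [-0.9, -0.2, -0.2]
finger_gap: 84.9
grip_force: 0.0
```

play_rows([
  [0,0,0,0,0,0],
  [0,0,0,0,0,0],
  [0,0,0,0,0,0],
  [0,0,0,0,0,0],
  [0,0,0,0,0,0],
], jaw=4.0, grip_force=10)

```text
t: 14.88
tcp_pos: [436.2, -281.8, 5.9]
tool_rot: [180.0, -0.0, 111.2]
ft_force: [0.0, 0.1, 2.0]
finger_gap: 50.9
grip_force: 10.0
```

play_rows([
  [0,0,-1.5,0,0,0],
  [0,0,-3.5,0,0,0],
  [0,0,-4.0,0,0,0],
  [0,0,-2.5,0,0,0],
  [0,0,0,0,0,0],
  [0,0,0,0,0,0],
])

```text
t: 15.62
tcp_pos: [435.6, -281.3, 120.0]
tool_rot: [-180.0, -0.1, 111.2]
ft_force: [0.2, 0.7, -1.9]
finger_gap: 50.8
grip_force: 10.0
```

play_rows([
  [1.35,1.28,0,0,0,0],
  [2.7,2.56,0,0,0,0],
  [2.7,2.56,0,0,0,0],
  [2.7,2.56,0,0,0,0],
  [2.7,2.56,0,0,0,0],
  [2.7,2.56,0,0,0,0],
  [2.7,2.56,0,0,0,0],
  [2.7,2.56,0,0,0,0],
  [2.7,2.56,0,0,0,0],
  [2.7,2.56,0,0,0,0],
  [1.3,1.25,0,0,0,0],
  [0,0,0,0,0,0],
  [0,0,0,0,0,0],
  [0,0,0,0,0,0],
])

```text
t: 17.38
tcp_pos: [576.9, 60.9, 120.8]
tool_rot: [-180.0, 0.0, 111.1]
ft_force: [-0.1, 0.6, -1.5]
finger_gap: 50.9
grip_force: 10.0
```

play_rows([
  [0.14,0.05,1.5,0,0,0],
  [0,0,2.5,0,0,0],
  [0,0,1.5,0,0,0],
  [0,0,0.7,0,0,0],
  [0,0,0.2,0,0,0],
  [0,0,0.1,0,0,0],
  [0,0,0.1,0,0,0],
  [0,0,0,0,0,0],
  [0,0,0,0,0,0],
])

```text
t: 18.5
tcp_pos: [577.3, 63.4, 55.1]
tool_rot: [180.0, 0.0, 111.2]
ft_force: [1.4, 1.2, -1.4]
finger_gap: 50.7
grip_force: 10.0
```

play_rows([
  [0,0,0.1,0,0,0],
  [0,0,0.05,0,0,0],
  [0,0,0.05,0,0,0],
  [0,0,0,0,0,0],
])

```text
t: 19.0
tcp_pos: [577.1, 63.4, 52.8]
tool_rot: [-180.0, -0.0, 111.2]
ft_force: [-0.4, 0.1, -1.5]
finger_gap: 50.8
grip_force: 10.0
```

play_rows([
  [0,0,0.05,0,0,0],
  [0,0,0.05,0,0,0],
  [0,0,0,0,0,0],
])

```text
t: 19.38
tcp_pos: [577.2, 63.4, 51.9]
tool_rot: [180.0, 0.0, 111.2]
ft_force: [0.2, 0.3, -0.6]
finger_gap: 50.8
grip_force: 10.0
```

play_rows([
  [0,0,0.05,0,0,0],
  [0,0,0.05,0,0,0],
  [0,0,0,0,0,0],
])

```text
t: 19.75
tcp_pos: [577.2, 63.4, 51.9]
tool_rot: [-180.0, 0.0, 111.2]
ft_force: [-3.6, 0.3, 7.7]
finger_gap: 50.7
grip_force: 10.0
```

play_rows([
  [0,0,-0.05,0,0,0],
  [0,0,0,0,0,0],
])

```text
t: 20.0
tcp_pos: [577.3, 63.4, 51.9]
tool_rot: [180.0, 0.0, 111.2]
ft_force: [-2.0, -0.0, 5.2]
finger_gap: 50.7
grip_force: 10.0
```

play_rows([
  [0,0,0,0,0,0],
  [0,0,0,0,0,0],
  [0,0,0,0,0,0],
  [0,0,-2.0,0,0,0],
  [0,0,-3.0,0,0,0],
  [0,0,-4.0,0,0,0],
  [0,0,-1.0,0,0,0],
], jaw=7.6)

```text
t: 20.88
tcp_pos: [579.4, 63.2, 155.7]
tool_rot: [179.6, 0.2, 111.2]
ft_force: [0.1, -0.0, 0.4]
finger_gap: 75.8
grip_force: 0.0
```

play_rows([
  [0,0,0,0,0,1.5],
  [0,0,0,0,0,1.5],
  [0,0,0,0,0,1.5],
  [0,0,0,0,0,1.5],
  [0,0,0,0,0,1.5],
  [-4.3,0,-1,0,0,0],
  [-4.3,0,-1,0,0,0],
  [0,0,0,0,0,0],
  [0,0,0,0,0,0],
])

```text
t: 22.0
tcp_pos: [542.2, -15.0, 170.8]
tool_rot: [-179.9, -0.0, 66.2]
ft_force: [-0.7, -0.5, -0.5]
finger_gap: 76.3
grip_force: 0.0
```

```bash
python3 - <<'E'
from h import *
c=camera_params("wrist"); im,d=get_image("wrist")
vs=measure(im,c)
h,w=d.shape; u,v=np.meshgrid(np.arange(w),np.arange(h))
X=np.stack([(u-c["cx"])/c["fx"]*d,(v-c["cy"])/c["fy"]*d,d],-1); W=(X-np.array(c["t"]).ravel())@np.array(c["R"])
m=(d>0)&(np.hypot(W[...,0]-577,W[...,1]-62)<60)&(W[...,2]>74)&(W[...,2]<110)
p=W[m]; print(cv2.minAreaRect(p[:,:2].astype(np.float32)),np.percentile(p[:,2],[2,50,98]))
a=np.linalg.lstsq(np.c_[p[:,:2]-p[:,:2].mean(0),np.ones(len(p))],p[:,2],rcond=None)[0]; print("slopes",a)
cv2.imwrite("pics/w4.png",cv2.resize(im,(800,600)))
E
```

```text
vial [628.4  -5.7  33. ] bubble [628.4  -6.1  33. ] px (327, 145) size [13. 57.] 111 L 55.8 12.9
vial [491.1  52.6  33. ] bubble [490.7  52.8  33. ] px (179, 147) size [57. 13.] 109 L 13.0 56.2
((577.6176147460938, 63.74710464477539), (49.94560241699219, 77.4705581665039), 21.290435791015625) [78.31439363 81.37808149 83.42475311]
slopes [-2.69404113e-03 -2.27369192e-03  8.12955556e+01]
```

View pics/w4.png

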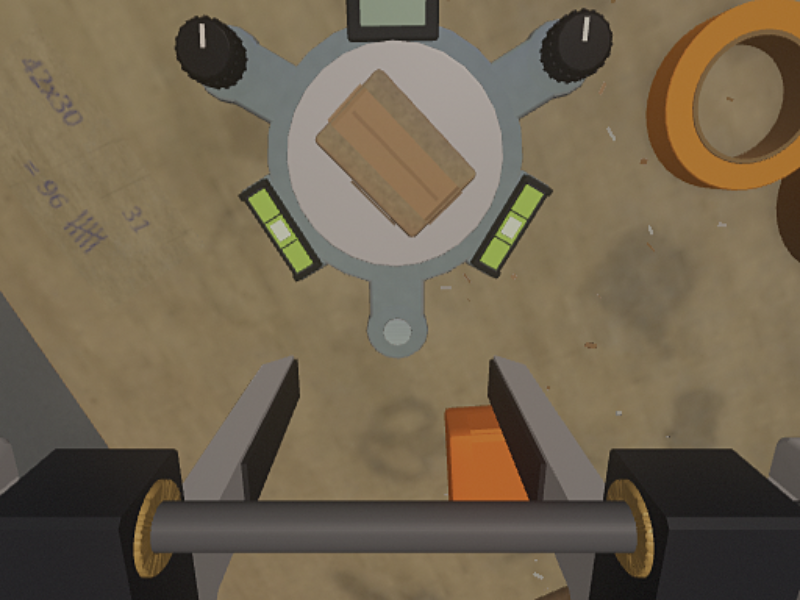

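The carton at (397,152) lies flat and is about 1.5 mm from the pan's centre. Both bubbles, at (281,230) and (512,227), are between their lines, and the robot is touching nothing.

```bash
python3 -c "
from station import *
print(sign_off())"
```

```text
the job is handed in; nothing more can be done
None
```

The platform is level with both bubbles between their lines, the small carton lies flat within 2 mm of the pan's centre, and the job was handed in at about 22 s of the 61 s allowed.

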